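Square a leaded panel in the jig and click the lock over

TASK

Square the stained-glass panel in the squaring jig: gently push it flush against the left and far wooden fences (as seen from the robot) and slide the aluminium bar up snug against its near edge. Only then swing the red-tipped lock lever clockwise (seen from above) until it clicks over past its detent, and leave the panel home, the bar snug and the lever locked. Do not disturb the tins, jars and tools around it.

Things in the scene. Friction and masses are not known exactly. Their poses are not given: they have to be found in the camera images.
- jig: grey board fixed to the table, 12 mm thick, origin at table height; its +x is far, +y left; spans x -172 to 118, y -185 to 160 mm. Two dark wooden fences 18 mm tall on it: far fence (inner face at x = 90, y -125 to 125 mm) and left fence (inner face at y = 90, x -18 to 112 mm). A low aluminium track (5 mm tall, 22 mm wide) runs along x at y = -155 mm
- panel: loose leaded stained-glass panel of coloured squares with dark lead edges, 120 (x) x 150 (y) x 8 mm, 0.4 kg, lying askew on the board away from its fences, under-side at 12 mm above the table. Origin under its centre, axes along its sides. When home against both fences its centre is at x = 30, y = 15 mm in the jig's frame
- panel_mid (a point): centre of the panel's top face
- bar_slide (a joint): travel (m) of the bar and its carriage along the track towards the far fence (jig +x), stiff to push (about 6 N): the bar's front face is at jig x = -0.085 + value; at 0.055 it is snug against a panel that is home; range 0 to 0.065
- bar: aluminium squaring bar with a blue stripe, 30 (x) x 200 (y) x 20 mm, from 16 to 36 mm above the table, carried by the carriage at its right end, square to the track, spanning jig y -133 to 67 mm. Origin on the lock's axis, 18 mm above the table; axes as the jig's
- bar_push (a point): middle of the bar's near (robot side) face, at jig y = -25 mm, 26 mm above the table: a good place to push
- lock (a joint): lock lever angle (rad), growing clockwise from above. 0: unlocked, the lever points to the jig's -x. A sprung detent resists (about 0.5 N m at first, 6 to 8 N at the grip) until 0.7 rad and throws the lever back if it is let go before, then it clicks over by itself to 1.4: locked, the lever lying over the bar, pointing nearly to jig +y
- lock_axis (a point): on the lever's turning axis (vertical), on the dark steel carriage that carries the bar (56 x 46 mm, top 40 mm above the table), at the height of the lever's arm, 61 mm above the table
- lock_grip (a point): centre of the top of the red upright round grip at the lever's end: 22 mm across, from 48 to 82 mm above the table, 75 mm from the axis; the arm to it is a steel bar 13 mm wide, from 52 to 61 mm above the table
- flux_tin: bystander, leave it alone: small flat steel flux tin, 52 mm across, 30 mm tall, standing on the board's near left corner; origin under its centre
- fid: bystander, leave it alone: small wooden rubbing stick, 12 x 130 x 7 mm, lying on the table left of the board; origin under its centre
- glass_jar: bystander, leave it alone: clear jar with brass lid, 50 mm across, 75 mm tall, on the table right of the board
- patina_jar: bystander, leave it alone: amber jar with black lid, 60 mm across, 60 mm tall, on the table right of the board
- scrap_tub: bystander, leave it alone: clear plastic tub of glass scraps, 110 x 130 x 55 mm, on the table left of the board
- foil_rack: bystander, leave it alone: blue block 70 x 120 x 50 mm with five copper foil rolls (top at 89 mm), on the table right of the board
- brush: bystander, leave it alone: flat brush lying on the table at the right
There are look-alikes about, which are no part of the job. There is more than one size of the panel; the one meant has the size given above.

How it is judged:
By the outcome, as a careful person would: the job done as asked, in the order asked, and still so for the second after the job is handed in, with the robot touching nothing.
It also fails if it takes over 54 s, if anything falls off the work surface, if the arm or the gripper's body presses on something with over 40 N, if the wrist force passes 120 N, or if a joint passes its speed limit or range.

ROBOT

A 6-joint arm with a two-finger parallel gripper is mounted at the origin on the work surface. World frame = base frame: x ahead of the robot, y to its left, z up, the work surface at z = 0. Lengths are in m, angles in rad, forces in N, time in s.
With the tool pointing down it reaches from about 0.4 to 0.825 m from the base axis. Payload 7 kg.
Tool frame: the origin (TCP) lies at the very end of the fingers, on their centre line; the grasp point (between the pads) lies 19 mm behind it (arm.grasp_offset is the distance from the TCP to the grasp point, in m); z points along the fingers, y is the line along which they close (so a half turn about z gives the same grasp; the last joint's range is limited). The gripper opens to 88 mm and grips with 3 to 60 N. Pads are 19 mm wide; open, the fingers measure 130 mm over their backs; the gripper's body (78 mm by 193 mm) begins 47 mm behind the grasp point.
Start: joints at [-0.966, 0.359, 0.012, 0, -1.224, -0.288], TCP at [0.21, -0.641, 0.227] pointing down, gripper open.
Joint ranges: [-3.07, 3.07], [-1.43, 2.12], [-1.02, 1.25], [-3.03, 1.67], [-3.05, -0], [-3.03, 3.03]. Speed limits (rad/s): [2.39, 2.39, 3.01, 3.14, 3.14, 3.14].

INTERFACE

Orientations are given as [roll, pitch, yaw] about the fixed x, y, z axes, in that order (R = Rz(yaw) Ry(pitch) Rx(roll)).
In Python, from station import get_state, cams, arm, nets gives the robot as it stands.
- The arm moves only by the shell command python3 -m creep 'ROWS' [FORCE]. ROWS is a JSON object of lists of equal length, an entry for each row: "translation": the shift along the world's x, y, z in mm, a list of three; "spin": the turn about the world's z in rad; "gripper": the opening, from 0 (shut) to 1 (fully open). In form: {"translation": [[dx, dy, dz], ...], "spin": [spin, ...], "gripper": [gripper, ...]}. A call has 1 to 8 rows; each row shifts and turns the commanded pose from where the row before left it; what a row does not reach is not made up. A row lasts 1/10 s, in which the tool goes at most 50 mm and 8.59 degrees, less where a joint would pass 70% of its speed; a pose out of reach is approached as far as the arm can. A call is refused whole if a number of a shift passes 50 or a number of a turn 0.15, either way. A call with a gripper value outside its range is refused whole. The fingers move at their own pace and stop on an object; FORCE is the grip in N (left out, the last holds). Time passes only in rows, so rows that do not move let the fingers close. It gives the time, the measured TCP pose, the force, the opening and the grip force at its end, in the units of the state.
- get_state(): the state, without advancing time (a new reading comes with each control period).
- cams.grab_frame(name): name is "scene" or "top" or "wrist"; returns a dict with "img" (400x640x3 uint8, red, green, blue), "mtx" (3x3 intrinsics, pixels), "R" (3x3) and "t" (3): a world point X has camera coordinates R X + t. Camera axes: x right, y down, z forward; pixel columns grow to the right and rows downward; lengths in m; the calibration is good to about 2 mm. A picture is of the moment at which its call begins. There is no depth.
- arm.job_done(): hands the job in; it is judged then, once.
Trained networks look in the newest picture that a camera, given by its name, has taken for a name from the list of things; names that differ only in an ending like _2 or _b are one class to them, and where a whole thing is asked for, a point or a joint stands for the part that bears it (a point fixed in the world has none). Each returns a list of dicts, best first, with "confidence" (0 to 1); they miss things now and then, are a little off and sometimes report something else, mostly with a low value. They report only what shows in the picture. A call takes as long as a camera call. They do not tell look-alikes from the thing itself.
- nets.search_frame(camera, label): "centre" ([x, y, z] in m, in world coordinates, good to about 4 mm: the middle of the surface that is visible of it).
- nets.pinpoint(camera, label): "centre" ([x, y, z] in m, in world coordinates, good to about 4 mm: a listed point, or the origin of a listed thing).
The state is a dict: "t": time; "q": joint angles; "qd": joint speeds; "joint_efforts": joint torques, N m; "eef_pos": TCP position; "ee_rot": TCP orientation; "force": force on the tool from outside, world axes, zero at the start; "moment": the same for the moment, N m; "width": finger opening in m; "gripper_force": force on a finger pad.
Only numpy, scipy, OpenCV 4.12 (cv2) and the standard library are available. Lean on these libraries where they do the work, as an engineer would, in place of code of your own. Each camera call takes 0.05 s, during which the arm holds its last target. There are 200 camera calls.

## Working session

There is one attempt and no reset: what is moved stays moved. The work goes in short steps, Python scripts to look and compute and a shell command to move; the robot and the scene stay as the last step left them, time stands still between calls to the robot, and variables do not carry over. Pictures are saved under pics/ and viewed, at most 10 in all, crops included, and the job is handed in when it is done.

```bash
mkdir -p pics
python3 - <<'E'
from station import get_state,cams,arm,nets
import cv2,numpy as np
s=get_state();print({k:np.round(v,3).tolist() for k,v in s.items()})
for c in("top","scene"):
    f=cams.grab_frame(c);cv2.imwrite(f"pics/{c}0.png",f["img"][:,:,::-1]);np.savez(f"{c}0.npz",**f)
    print(c,-f["R"].T@f["t"],f["mtx"][0,0])
    for l in("jig","panel","panel_mid","bar_push","lock_axis","lock_grip","flux_tin"):
        print(l,[(np.round(r["centre"],3).tolist(),round(r["confidence"],2)) for r in nets.pinpoint(c,l)[:3]])
E
```

```text
{'t': 0.0, 'q': [-0.966, 0.359, 0.011, -0.0, -1.224, -0.288], 'qd': [-0.002, 0.0, -0.0, -0.001, 0.003, -0.0], 'joint_efforts': [0.003, -58.271, 29.306, 6.997, 0.007, -0.0], 'eef_pos': [0.21, -0.641, 0.226], 'ee_rot': [3.14, -0.0, -2.825], 'force': [0.522, -0.206, 0.558], 'moment': [0.05, -0.009, 0.031], 'gripper_force': 0.0, 'width': 0.088}
top [ 3.27453070e-01 -1.25701724e-03  1.56023813e+00] 456.14974290741003
jig []
panel [([0.286, 0.187, -0.001], 0.69), ([0.654, 0.089, 0.012], 0.6), ([0.538, 0.076, 0.028], 0.5)]
panel_mid [([0.277, 0.191, 0.011], 0.91), ([0.655, 0.09, 0.02], 0.59)]
bar_push [([0.535, 0.074, 0.027], 0.78)]
lock_axis [([0.541, -0.058, 0.063], 0.52)]
lock_grip [([0.469, -0.054, 0.08], 0.44), ([0.536, 0.214, 0.012], 0.43)]
flux_tin [([0.532, 0.218, 0.013], 0.5)]
scene [ 1.19289061 -0.13990207  1.1784741 ] 448.2554542836915
jig [([0.524, -0.395, 0.004], 0.34)]
panel [([0.287, 0.19, -0.002], 0.86)]
panel_mid [([0.288, 0.186, 0.013], 0.89), ([0.658, 0.09, 0.019], 0.73)]
bar_push [([0.539, 0.072, 0.026], 0.56), ([0.515, 0.41, 0.002], 0.5)]
lock_axis [([0.538, -0.058, 0.061], 0.72)]
lock_grip [([0.468, -0.051, 0.083], 0.48)]
flux_tin [([0.534, 0.214, 0.008], 0.74)]
```

View pics/top0.png

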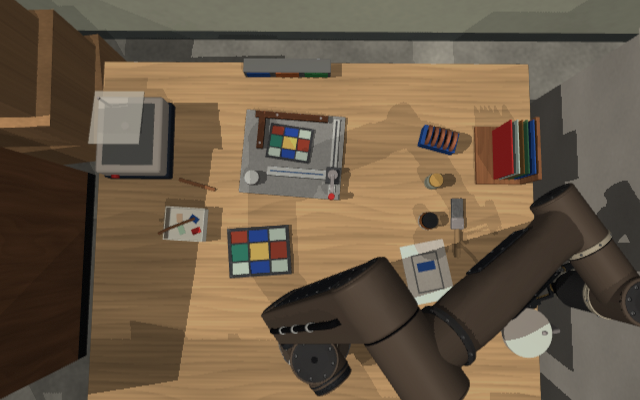

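View pics/scene0.png

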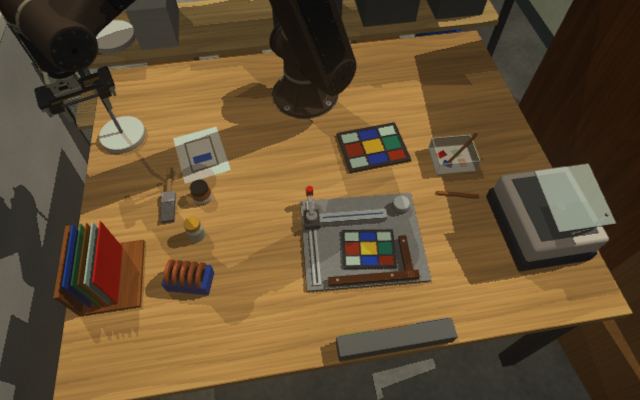

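The top picture shows two panels: a larger one on the table at (260,250), which is the look-alike, and the one in the jig at (290,142). The jig panel is the one I want. The bar is at (295,174), the red grip at (331,196), the tin at (251,178) and the fences at (262,130) and (290,117). The wrist camera does not show the jig yet, so I'll check the choice in a close crop.

Run:
```python
import cv2,numpy as np
i=cv2.imread("pics/top0.png")[102:204,232:352]
cv2.imwrite("pics/crop0.png",cv2.resize(i,None,fx=5.8,fy=5.8,interpolation=cv2.INTER_CUBIC))
i=cv2.imread("pics/scene0.png")[182:294,296:434]
cv2.imwrite("pics/crop1.png",cv2.resize(i,None,fx=5.3,fy=5.3,interpolation=cv2.INTER_CUBIC))
```

```text
(no output)
```

View pics/crop0.png

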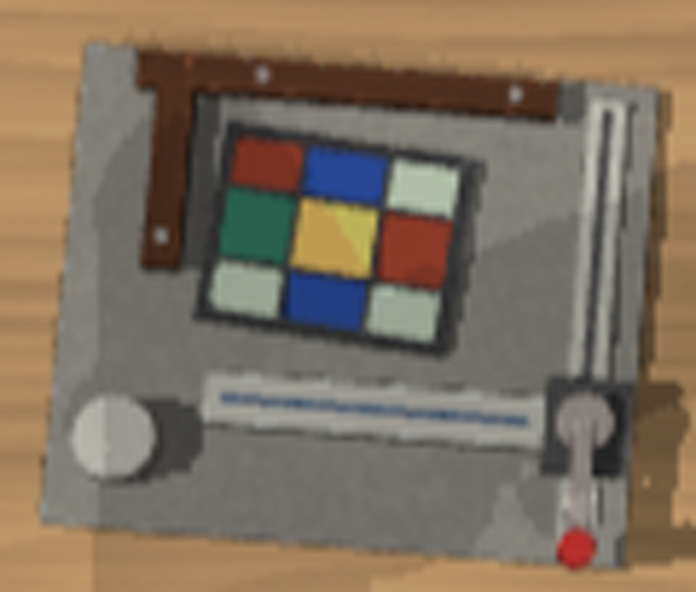

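View pics/crop1.png

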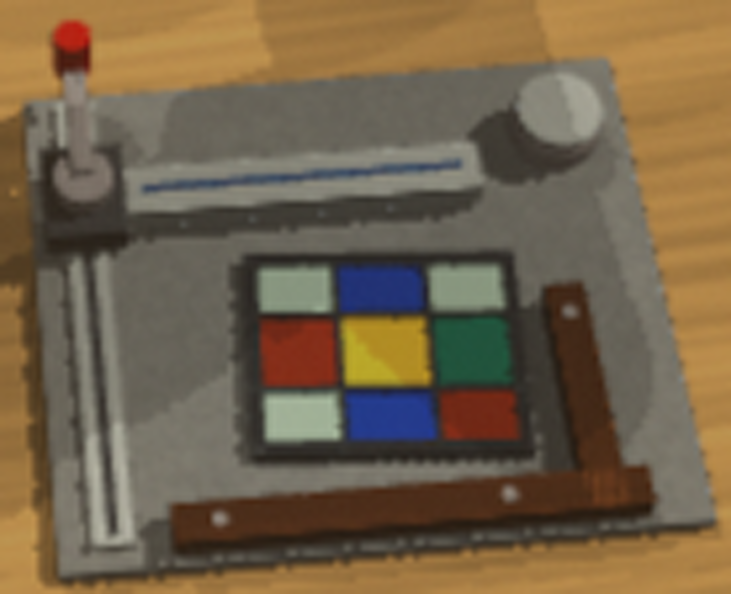

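The crops confirm the 120x150 panel. In the top crop its corners are at (228,125), (480,160), (447,352) and (197,318). I'll fit the jig and panel poses from the corners.

```bash
cat > fit.py <<'E'
import numpy as np
from scipy.optimize import least_squares
F={c:dict(np.load(c+"0.npz")) for c in("top","scene")}
CR={"top":(232,102,5.8),"scene":(296,182,5.3)}
def px(c,p):
    u,v,s=CR[c];return np.array([u+(p[0]+.5)/s-.5,v+(p[1]+.5)/s-.5])
def proj(f,X):
    q=(f["R"]@X.T).T+f["t"].ravel();q=q@f["mtx"].T;return q[:,:2]/q[:,2:]
def W(p,L,z):
    c,s=np.cos(p[2]),np.sin(p[2]);L=np.array(L)
    return np.c_[p[0]+c*L[:,0]-s*L[:,1],p[1]+s*L[:,0]+c*L[:,1],np.full(len(L),z)]
def fit(L,z,obs,x0):
    for cams in (["top"],["scene"],["top","scene"]):
        r=least_squares(lambda p:np.concatenate([(proj(F[c],W(p,L,z))-[px(c,o) for o in obs[c]]).ravel() for c in cams]),x0,x_scale=[.01,.01,.01])
        print(cams,np.round(r.x,4),"rms px",np.sqrt(np.mean(r.fun**2)).round(2))
    return r.x
E
python3 - <<'E'
from fit import *
J=fit([(.118,.16),(.118,-.185),(-.172,-.185),(-.172,.16)],.012,{"top":[(88,45),(662,90),(620,567),(42,521)],"scene":[(715,519),(60,573),(25,103),(607,62)]},[.65,.07,0])
P=fit([(.06,.075),(.06,-.075),(-.06,-.075),(-.06,.075)],.020,{"top":[(228,125),(480,160),(447,352),(197,318)],"scene":[(535,452),(252,457),(243,258),(513,253)]},[.65,.09,0])
c,s=np.cos(J[2]),np.sin(J[2]);R=np.array([[c,s],[-s,c]])
tj=lambda w:np.round(1e3*R@(np.array(w)-J[:2]),1)
print("panel in jig",tj(P[:2]),P[2]-J[2])
for n,w in dict(axis=(.5395,-.058),grip=(.4685,-.0525),push=(.537,.073),tin=(.533,.216)).items():print(n,tj(w))
E
```

```text
['top'] [ 0.6472  0.0894 -0.0775] rms px 0.42
['scene'] [ 0.6481  0.0899 -0.0767] rms px 0.7
['top', 'scene'] [ 0.6477  0.0897 -0.077 ] rms px 0.59
['top'] [ 0.6569  0.0878 -0.1408] rms px 0.37
['scene'] [ 0.6585  0.0893 -0.1465] rms px 0.26
['top', 'scene'] [ 0.6578  0.0887 -0.144 ] rms px 0.41
panel in jig [10.1 -0.2] -0.06694273595925233
axis [ -96.5 -155.6]
grip [-167.8 -155.6]
push [-109.1  -25.2]
tin [-124.1  117.1]
```

```bash
python3 -m creep '{"translation":[[25,42,0],[25,42,0],[25,42,0],[25,42,0],[25,42,0],[25,42,0],[25,42,0],[25,42,0]],"spin":[-0.05,-0.05,-0.05,-0.05,-0.05,-0.05,-0.05,-0.05],"gripper":[0,0,0,0,0,0,0,0]}' 20
```

```text
t: 1.6
eef_pos: [0.411, -0.3036, 0.227]
ee_rot: [-3.141, 0.001, 3.056]
force: [0.8, -0.1, 0.2]
width: 0.029
gripper_force: 0.0
```

```bash
python3 -m creep '{"translation":[[32,36,0],[32,36,0],[32,36,0],[32,36,0],[32,36,0],[32,36,0],[32,36,0],[29,34,0]],"spin":[0,0,0,0,0,0,0,0],"gripper":[0,0,0,0,0,0,0,0]}'; python3 -m creep '{"translation":[[0,0,-40],[0,0,-45],[0,0,-45],[0,0,-30],[0,0,-20],[0,0,0]],"spin":[0,0,0,0,0,0],"gripper":[0,0,0,0,0,0]}'
python3 - <<'E'
from station import cams
import cv2,numpy as np
for c in("wrist","top"):
    f=cams.grab_frame(c);cv2.imwrite(f"pics/{c}1.png",f["img"][:,:,::-1]);np.savez(f"{c}1.npz",**f)
a=cv2.imread("pics/wrist1.png");b=cv2.resize(cv2.imread("pics/top1.png")[102:204,232:352],(471,400))
cv2.imwrite("pics/m1.png",cv2.resize(np.hstack([a,b]),None,fx=.72,fy=.72))
E
```

```text
t: 2.4
eef_pos: [0.6645, -0.0175, 0.2266]
ee_rot: [3.142, 0.0, 3.059]
force: [0.6, -0.8, 0.2]
width: 0.0003
gripper_force: 0.0
t: 3.0
eef_pos: [0.661, -0.0198, 0.0431]
ee_rot: [-3.14, -0.006, 3.058]
force: [-0.3, 0.7, -0.2]
width: 0.0006
gripper_force: 0.0
```

View pics/m1.png

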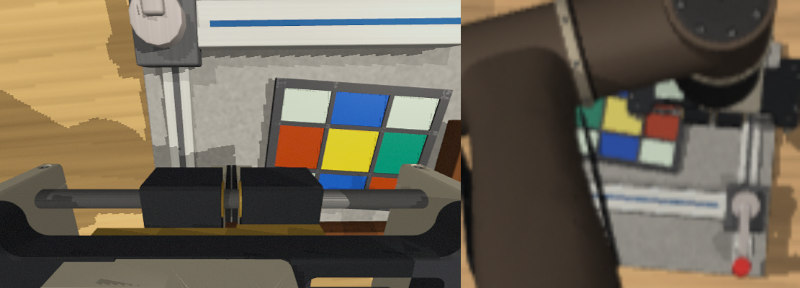

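The wrist picture (left half) shows the bar, the carriage at (165,40) and the panel's near corners at (276,79) and (452,90). I'll check these against the fit.

Run:
```python
import numpy as np
f=np.load("wrist1.npz");J=(.6477,.0897,-.077)
c,s=np.cos(J[2]),np.sin(J[2])
C=-f["R"].T@f["t"].ravel()
def w(u,v,z):
    d=f["R"].T@np.linalg.inv(f["mtx"])@np.array([u/.72,v/.72,1]);X=C+d*(z-C[2])/d[2];return X
def j(X):d=X[:2]-J[:2];return np.round(1e3*np.array([c*d[0]-(-s)*d[1]*-1*-1 if 0 else c*d[0]+s*d[1],-s*d[0]+c*d[1]]),1)
for n,u,v,z in[("p near-right",276,79,.02),("p near-left",452,90,.02),("p right mid",269,135,.02),("bar front top",300,47,.036),("bar front top R",203,51,.036),("track L edge",198,160,.017),("track R edge",163,160,.017)]:
    print(n,j(w(u,v,z)))
from station import get_state
S=get_state();print("tcp",j(np.array(S["eef_pos"])),S["ee_rot"][2]-(np.pi-.077))
X=f["R"]@np.array(S["eef_pos"])+f["t"].ravel();p=f["mtx"]@X;print(p[:2]/p[2]*.72)
```

```text
p near-right [-55.  -70.3]
p near-left [-45.   79.2]
p right mid [ -6.7 -74.1]
bar front top [-77.3 -57.2]
bar front top R [ -75.1 -128.4]
track L edge [  18.1 -139.8]
track R edge [  17.9 -173. ]
tcp [  24.3 -107.6] -0.005899379101993674
[232.06595682 180.21672002]
```

```bash
python3 -m creep '{"translation":[[0,0,-15],[0,0,-9],[0,0,-3],[0,0,0],[0,0,0]],"spin":[0,0,0,0,0],"gripper":[0,0,0,0,0]}';  python3 -m creep '{"translation":[[0,3,0],[0,3,0],[0,3,0],[1,2,0],[0,2,0],[0,2,0],[0,0,0],[0,0,0]],"spin":[0,0,0,0,0,0,0,0],"gripper":[0,0,0,0,0,0,0,0]}'
```

```text
t: 3.6
eef_pos: [0.6635, -0.0194, 0.0199]
ee_rot: [3.142, 0.0, 3.059]
force: [-0.5, 0.1, 0.8]
width: 0.0006
gripper_force: 0.0
t: 4.4
eef_pos: [0.6643, -0.0044, 0.0195]
ee_rot: [-3.142, -0.0, 3.058]
force: [-0.0, 0.2, 0.0]
width: 0.0002
gripper_force: 0.0
```

The tool is still too high at 19.5 mm, against the panel top at 20 mm. I'll back off, go lower and push again.

```bash
python3 -m creep '{"translation":[[0,-8,0],[0,-7,0],[0,0,-3],[0,0,-2],[0,0,0],[0,0,0]],"spin":[0,0,0,0,0,0],"gripper":[0,0,0,0,0,0]}';  python3 -m creep '{"translation":[[0,3,0],[0,3,0],[0,3,0],[1,2,0],[0,2,0],[0,2,0],[0,0,0],[0,0,0]],"spin":[0,0,0,0,0,0,0,0],"gripper":[0,0,0,0,0,0,0,0]}'
```

```text
t: 5.0
eef_pos: [0.6642, -0.0194, 0.0144]
ee_rot: [-3.141, -0.0, 3.058]
force: [-0.2, -0.5, -0.2]
width: 0.0006
gripper_force: 0.0
t: 5.8
eef_pos: [0.6652, -0.0044, 0.0145]
ee_rot: [-3.142, -0.0, 3.058]
force: [0.0, -0.3, -0.6]
width: 0.0001
gripper_force: 0.0
```

```bash
python3 -m creep '{"translation":[[0,1.5,0],[0,1.5,0],[0,1.5,0],[0,1.5,0],[0,1,0],[0,1,0],[0,0,0]],"spin":[0,0,0,0,0,0,0],"gripper":[0,0,0,0,0,0,0]}';  python3 -m creep '{"translation":[[0,1,0],[0,1,0],[0,0,0]],"spin":[0,0,0],"gripper":[0,0,0]}'
python3 - <<'E'
from station import cams
import cv2,numpy as np
f=cams.grab_frame("wrist");cv2.imwrite("pics/wrist2.png",f["img"][:,:,::-1]);np.savez("wrist2.npz",**f)
E
```

```text
t: 6.5
eef_pos: [0.6653, 0.0038, 0.0146]
ee_rot: [3.142, 0.0, 3.058]
force: [0.3, -1.7, -0.2]
width: 0.0004
gripper_force: 0.9
t: 6.8
eef_pos: [0.6652, 0.0058, 0.0145]
ee_rot: [3.142, -0.0, 3.058]
force: [0.4, -2.3, -0.8]
width: 0.0003
gripper_force: 0.8
```

View pics/wrist2.png

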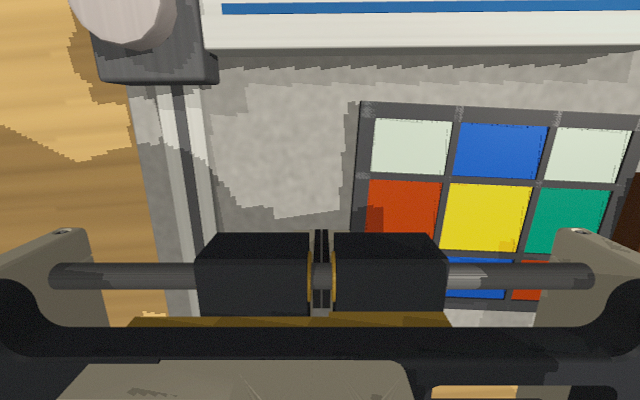

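The picture shows the fingers against the panel's right edge, with its near corners at (360,102) and (634,116). The push force is a gentle 2 N, so I'll carry on.

```bash
for i in 1 2 3; do python3 -m creep '{"translation":[[0,1,0],[0,1,0],[0,0,0]],"spin":[0,0,0],"gripper":[0,0,0]}' | grep -E "eef|^force"; done
```

```text
eef_pos: [0.6652, 0.0078, 0.0145]
force: [0.0, -1.3, -0.2]
eef_pos: [0.6652, 0.0098, 0.0145]
force: [0.9, -1.5, -0.7]
eef_pos: [0.6652, 0.0111, 0.0145]
force: [1.2, -5.8, -1.3]
```

```bash
python3 -m creep '{"translation":[[0,1,0],[0,0,0],[0,0,0]],"spin":[0,0,0],"gripper":[0,0,0]}' | grep -E "eef|^force"
python3 - <<'E'
from station import cams
import cv2,numpy as np
f=cams.grab_frame("wrist");cv2.imwrite("pics/wrist3.png",f["img"][:,:,::-1]);np.savez("wrist3.npz",**f)
E
```

```text
eef_pos: [0.6652, 0.0113, 0.0145]
force: [1.6, -8.6, -1.2]
```

View pics/wrist3.png

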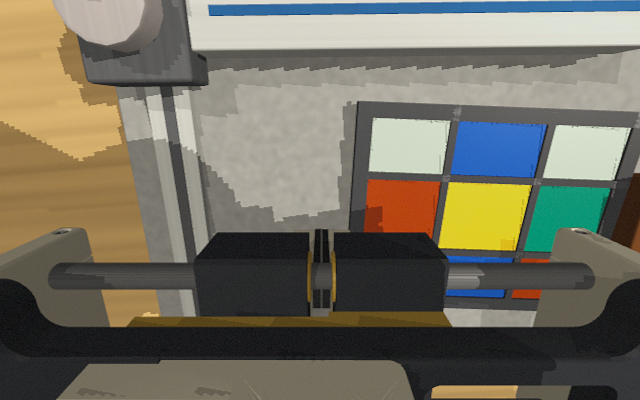

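The near-right corner is at (357,101) and the fingers are in firm contact. I'll compute the panel's angle.

```bash
cat > wj.py <<'E'
import numpy as np
J=(.6477,.0897,-.077);c,s=np.cos(J[2]),np.sin(J[2])
def j(X):d=np.array(X)[:2]-J[:2];return np.round(1e3*np.array([c*d[0]+s*d[1],-s*d[0]+c*d[1]]),1)
def w(f,u,v,z):
    C=-f["R"].T@f["t"].ravel();d=f["R"].T@np.linalg.inv(f["mtx"])@np.array([u,v,1.]);return C+d*(z-C[2])/d[2]
E
python3 - <<'E'
from wj import *
f=np.load("wrist3.npz")
for n,u,v,z in[("near-right",357,101,.02),("near edge L",600,109,.02),("right edge",349,232,.02),("barbottom",300,52,.016),("barbottom",600,46,.016),("bartopF",400,49,.036)]:print(n,j(w(f,u,v,z)))
E
```

```text
near-right [-57.4 -58.5]
near edge L [-52.7  64.4]
right edge [ 13.8 -61. ]
barbottom [-80.7 -86.7]
barbottom [-82.3  60.2]
bartopF [-78.1 -42.5]
```

The panel still sits at about -0.04 rad, jammed on the fence's end by finger friction. The bar will square it, so I'll go to the bar's near face.

```bash
python3 -m creep '{"translation":[[0,-8,0],[0,-7,0],[0,0,40],[0,0,45],[-20,10,5],[-40,20,0],[-40,20,0],[-40,20,0]],"spin":[0,0,0,0,0,0,0,0],"gripper":[0,0,0,0,0,0,0,0]}' | grep -E "eef|^force"; python3 -m creep '{"translation":[[-19,10,0],[0,0,-30],[0,0,-30],[0,0,-15],[0,0,-4],[0,0,0],[0,0,0]],"spin":[0,0,0,0,0,0,0],"gripper":[0,0,0,0,0,0,0]}' | grep -E "eef|^force"; python3 -m creep '{"translation":[[2.5,0,0],[2.5,0,0],[2.5,0,0],[2.5,0,0],[2,0,0],[2,0,0],[0,0,0]],"spin":[0,0,0,0,0,0,0],"gripper":[0,0,0,0,0,0,0]}' | grep -E "eef|^force"
```

```text
eef_pos: [0.5239, 0.068, 0.1046]
force: [0.3, 2.3, 0.8]
eef_pos: [0.507, 0.0779, 0.0264]
force: [0.1, 0.2, -0.2]
eef_pos: [0.5205, 0.0776, 0.0255]
force: [0.2, 0.2, 0.4]
```

```bash
for i in 1 2 3; do python3 -m creep '{"translation":[[2,0,0],[2,0,0],[2,-1,0],[2,0,0],[0,0,0]],"spin":[0,0,0,0,0],"gripper":[0,0,0,0,0]}' | grep -E "eef|^force"; done
```

```text
eef_pos: [0.5275, 0.0763, 0.0254]
force: [-4.6, 1.1, 2.3]
eef_pos: [0.5354, 0.0756, 0.0253]
force: [-4.6, 2.7, 1.8]
eef_pos: [0.5433, 0.0746, 0.0252]
force: [-5.0, 3.2, 1.5]
```

```bash
for i in 1 2; do python3 -m creep '{"translation":[[2,0,0],[2,0,0],[2,0,0],[2,0,0],[2,-1,0],[0,0,0]],"spin":[0,0,0,0,0,0],"gripper":[0,0,0,0,0,0]}' | grep -E "eef|^force"; done;  python3 -m creep '{"translation":[[1,0,0],[1,0,0],[1,0,0],[1,0,0],[0,0,0]],"spin":[0,0,0,0,0],"gripper":[0,0,0,0,0]}' | grep -E "eef|^force"
```

```text
eef_pos: [0.553, 0.0738, 0.0252]
force: [-6.7, 4.6, 2.1]
eef_pos: [0.5625, 0.0729, 0.0251]
force: [-8.7, 5.6, 3.5]
eef_pos: [0.566, 0.0727, 0.0251]
force: [-11.2, 5.8, 5.3]
```

```bash
for i in 1 2; do python3 -m creep '{"translation":[[1,0,0],[1,0,0],[0,0,0]],"spin":[0,0,0],"gripper":[0,0,0]}' | grep -E "eef|^force"; done
python3 - <<'E'
from station import cams
import cv2,numpy as np
f=cams.grab_frame("scene");np.savez("scene0b.npz",**f)
i=f["img"][182:294,296:434,::-1];a=cv2.resize(i,None,fx=5.3,fy=5.3,interpolation=cv2.INTER_CUBIC)
cv2.imwrite("pics/s4.png",a)
E
```

```text
eef_pos: [0.5678, 0.0726, 0.0251]
force: [-10.9, 5.3, 7.2]
eef_pos: [0.5696, 0.0724, 0.0251]
force: [-10.9, 3.7, 6.5]
```

View pics/s4.png

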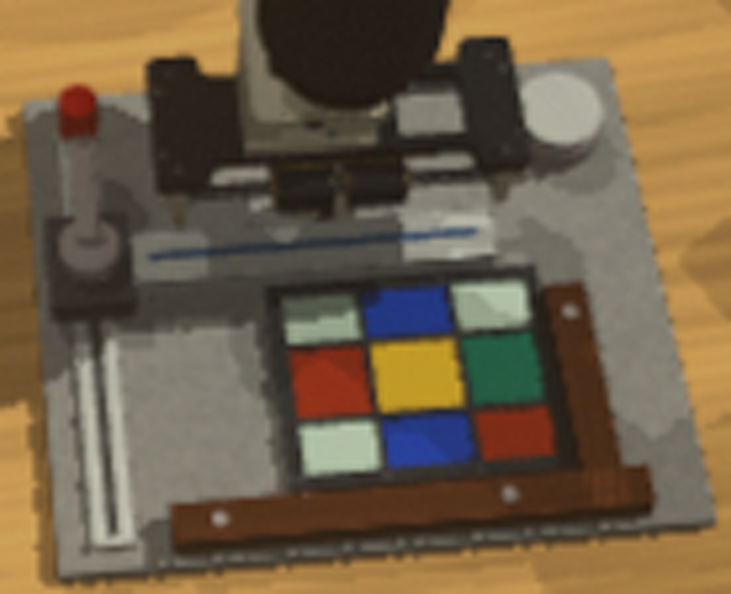

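The crop shows the panel now nearly square: near corners at (268,290) and (535,268), left side at the left fence, and a few mm short of the far fence. I'll continue gently.

```bash
for i in 1 2 3; do python3 -m creep '{"translation":[[0.8,0,0],[0.7,0,0],[0,0,0]],"spin":[0,0,0],"gripper":[0,0,0]}' | grep -E "eef|^force"; done
```

```text
eef_pos: [0.5709, 0.0723, 0.0251]
force: [-10.7, 4.0, 7.2]
eef_pos: [0.5723, 0.0723, 0.0251]
force: [-11.3, 4.3, 8.5]
eef_pos: [0.5737, 0.0721, 0.0251]
force: [-12.3, 3.8, 8.1]
```

```bash
for i in 1 2 3; do python3 -m creep '{"translation":[[0.8,0,0],[0.7,0,0],[0,0,0]],"spin":[0,0,0],"gripper":[0,0,0]}' | grep -E "eef|^force"; done
```

```text
eef_pos: [0.575, 0.0721, 0.0251]
force: [-12.4, 3.6, 9.3]
eef_pos: [0.5751, 0.072, 0.0251]
force: [-18.2, 5.8, 14.1]
eef_pos: [0.5751, 0.072, 0.0251]
force: [-23.5, 8.3, 18.8]
```

It has come to a hard stop, which is home. I'll back off and re-seat the panel on the left fence with a gentle push at its right edge.

```bash
python3 -m creep '{"translation":[[-5,0,0],[-7,0,0],[0,0,40],[0,0,40],[35,-28,0],[35,-28,0],[36,-29,0],[0,0,0]],"spin":[0,0,0,0,0,0,0,0],"gripper":[0,0,0,0,0,0,0,0]}' | grep -E "eef|^force"; python3 -m creep '{"translation":[[0,0,-40],[0,0,-35],[0,0,-11],[0,0,-4],[0,0,0],[0,0,0]],"spin":[0,0,0,0,0,0],"gripper":[0,0,0,0,0,0]}' | grep -E "eef|^force"
python3 - <<'E'
from station import get_state
from wj import *
print(j(get_state()["eef_pos"]))
E
```

```text
eef_pos: [0.6789, -0.0158, 0.1048]
force: [-0.5, 0.1, -0.2]
eef_pos: [0.6765, -0.0121, 0.0174]
force: [0.2, 0.4, 1.2]
[ 36.6 -99.2]
```

```bash
python3 -m creep '{"translation":[[0,4,-2],[0,4,-1],[0,4,0],[1,3,0],[0,2,0],[0,1,0],[0,0,0]],"spin":[0,0,0,0,0,0,0],"gripper":[0,0,0,0,0,0,0]}' | grep -E "eef|^force"; for i in 1 2 3; do python3 -m creep '{"translation":[[0,0.8,0],[0,0.7,0],[0,0,0]],"spin":[0,0,0],"gripper":[0,0,0]}' | grep -E "eef|^force"; done
```

```text
eef_pos: [0.6762, 0.0058, 0.0125]
force: [-0.1, 0.1, -0.7]
eef_pos: [0.6763, 0.0071, 0.0125]
force: [-0.2, -0.2, -0.0]
eef_pos: [0.6763, 0.0087, 0.0126]
force: [0.4, -0.4, -0.2]
eef_pos: [0.6763, 0.0102, 0.0126]
force: [0.8, 0.5, -1.0]
```

```bash
for i in 1 2 3; do python3 -m creep '{"translation":[[0,0.8,0.5],[0,0.7,0],[0,0,0]],"spin":[0,0,0],"gripper":[0,0,0]}' | grep -E "eef|^force"; done
```

```text
eef_pos: [0.6763, 0.0117, 0.0131]
force: [-0.7, -0.8, -0.1]
eef_pos: [0.6761, 0.0121, 0.0134]
force: [1.5, -5.4, -1.0]
eef_pos: [0.676, 0.0123, 0.0137]
force: [2.6, -11.4, -2.1]
```

The panel stiffened at once against the left fence, so it is flush there. I'll back off, go to the right of the lever grip, and measure.

```bash
python3 -m creep '{"translation":[[0,-6,0],[0,-7,0],[0,0,45],[0,0,45],[-41,-24,5],[-41,-24,0],[-41,-24,0],[-41,-24,0]],"spin":[0,0,0,0,0,0,0,0],"gripper":[0,0,0,0,0,0,0,0]}' | grep -E "eef|^force";python3 -m creep '{"translation":[[0,-10,0],[0,0,0],[0,0,0]],"spin":[0,0,0],"gripper":[0,0,0]}' | grep -E "eef|^force"
python3 - <<'E'
from station import cams,nets
from wj import *
import cv2
P=[]
for c in("scene","top"):
    f=cams.grab_frame(c);np.savez(c+"5.npz",**f);P.append(f["img"])
    for l in("lock_grip","lock_axis","panel_mid","bar_push"):print(c,l,[(np.round(r["centre"],4).tolist(),j(r["centre"]).tolist(),round(r["confidence"],2)) for r in nets.pinpoint(c,l)[:2]])
a=cv2.resize(P[0][182:294,296:434,::-1],None,fx=5.3,fy=5.3,interpolation=cv2.INTER_CUBIC)
cv2.imwrite("pics/s5.png",a)
E
```

```text
eef_pos: [0.5106, -0.095, 0.1094]
force: [1.1, -1.2, 1.1]
eef_pos: [0.5131, -0.1043, 0.1096]
force: [1.5, 0.2, -0.6]
scene lock_grip [([0.5193, -0.054, 0.0809], [-117.0, -153.2], 0.58)]
scene lock_axis [([0.5865, -0.0606, 0.0621], [-49.5, -154.6], 0.76), ([0.3946, -0.3783, -0.0019], [-216.3, -486.1], 0.61)]
scene panel_mid [([0.6788, 0.1015, 0.0246], [30.1, 14.2], 0.82), ([0.2891, 0.1892, 0.0118], [-365.2, 71.6], 0.77)]
scene bar_push [([0.5863, 0.0706, 0.0262], [-59.7, -23.8], 0.57)]
top lock_grip []
top lock_axis []
top panel_mid [([0.2809, 0.1932, 0.0091], [-373.7, 75.0], 0.73), ([0.6784, 0.1025, 0.0177], [29.6, 15.1], 0.69)]
top bar_push [([0.3764, 0.4337, -0.0007], [-297.0, 322.1], 0.25)]
```

View pics/s5.png

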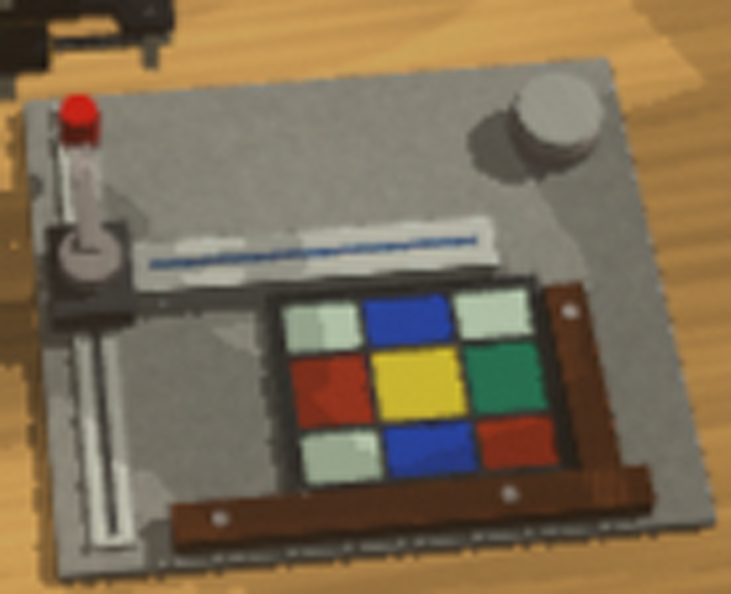

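The crop shows the panel against both fences and the bar touching its near edge. The nets agree: panel at (30,14.5) and bar near face at -60 mm. The grip is at (78,105). Next I'll swing the lever.

```bash
python3 -m creep '{"translation":[[0,0,-20],[0,0,-17],[0,0,-6],[0,0,0],[1,8,0],[0,6,0],[0,0,0]],"spin":[0,0,0,0,0,0,0],"gripper":[0,0,0,0,0,0,0]}' | grep -E "eef|^force"; python3 -m creep '{"translation":[[0,3,0],[1,3,0],[0,3,0],[1,4,0],[1,4,0],[1,4,0],[1,4,0],[0,0,0]],"spin":[0,0,0,0,0,0,0,0],"gripper":[0,0,0,0,0,0,0,0]}' | grep -E "eef|^force"
```

```text
eef_pos: [0.5139, -0.0895, 0.0668]
force: [0.5, -0.1, 0.0]
eef_pos: [0.5167, -0.0658, 0.0656]
force: [-2.9, -3.5, -0.3]
```

```bash
python3 -m creep '{"translation":[[2,4,0],[2,4,0],[2,4,0],[2,4,0],[0,0,0]],"spin":[0,0,0,0,0],"gripper":[0,0,0,0,0]}' | grep -E "eef|^force"; python3 -m creep '{"translation":[[3,4,0],[3,4,0],[3,4,0],[0,0,0]],"spin":[0,0,0,0],"gripper":[0,0,0,0]}' | grep -E "eef|^force"
python3 - <<'E'
from station import cams,nets
from wj import *
cams.grab_frame("scene")
for l in("lock_grip","lock_axis"):print([(j(r["centre"]).tolist(),round(r["confidence"],2)) for r in nets.pinpoint("scene",l)[:2]])
E
```

```text
eef_pos: [0.5263, -0.0491, 0.0659]
force: [-1.7, -1.6, -0.9]
eef_pos: [0.5367, -0.0365, 0.0664]
force: [-0.5, 0.1, -0.2]
[([-104.2, -107.5], 0.47)]
[([-47.6, -154.8], 0.72)]
```

```bash
python3 -m creep '{"translation":[[3,3,0],[3,3,0],[3,3,0],[2,3,0],[0,0,0],[0,0,0]],"spin":[0,0,0,0,0,0],"gripper":[0,0,0,0,0,0]}' | grep -E "eef|^force"
python3 - <<'E'
from station import cams,nets
from wj import *
cams.grab_frame("scene")
for l in("lock_grip","lock_axis"):print([(j(r["centre"]).tolist(),round(r["confidence"],2)) for r in nets.pinpoint("scene",l)[:2]])
E
```

```text
eef_pos: [0.5463, -0.0252, 0.066]
force: [-0.1, 0.2, -0.9]
[([-58.8, -80.5], 0.8)]
[([-48.8, -155.8], 0.49)]
```

The lever has clicked over to the locked position. I'll retreat and verify.

```bash
python3 -m creep '{"translation":[[-10,-8,0],[-10,-10,10],[0,-20,40],[0,-40,30],[0,-40,20],[0,-40,0],[0,0,0]],"spin":[0,0,0,0,0,0,0],"gripper":[0,0,0,0,0,0,0]}'
python3 - <<'E'
from station import cams,nets
from wj import *
import cv2
P=[]
for c in("scene","top"):
    f=cams.grab_frame(c);P.append(f["img"])
    for l in("lock_grip","lock_axis","panel_mid","bar_push","flux_tin"):print(c,l,[(j(r["centre"]).tolist(),round(r["confidence"],2)) for r in nets.pinpoint(c,l)[:2]])
a=cv2.resize(P[0][182:294,296:434,::-1],None,fx=5.3,fy=5.3,interpolation=cv2.INTER_CUBIC)
cv2.imwrite("pics/s6.png",a)
E
```

```text
t: 25.45
eef_pos: [0.5251, -0.1875, 0.1677]
ee_rot: [-3.141, 0.002, 3.054]
force: [-0.5, 0.4, -0.5]
width: 0.0004
gripper_force: 0.0
scene lock_grip [([-54.6, -81.9], 0.55)]
scene lock_axis [([-48.2, -155.6], 0.61)]
scene panel_mid [([28.0, 13.1], 0.73), ([-366.5, 69.7], 0.66)]
scene bar_push [([-59.7, -25.7], 0.62)]
scene flux_tin [([-122.6, 116.1], 0.73), ([30.0, 14.9], 0.46)]
top lock_grip []
top lock_axis [([-294.8, 322.3], 0.29)]
top panel_mid [([29.3, 17.3], 0.88)]
top bar_push []
top flux_tin [([-123.0, 115.4], 0.49)]
```

View pics/s6.png

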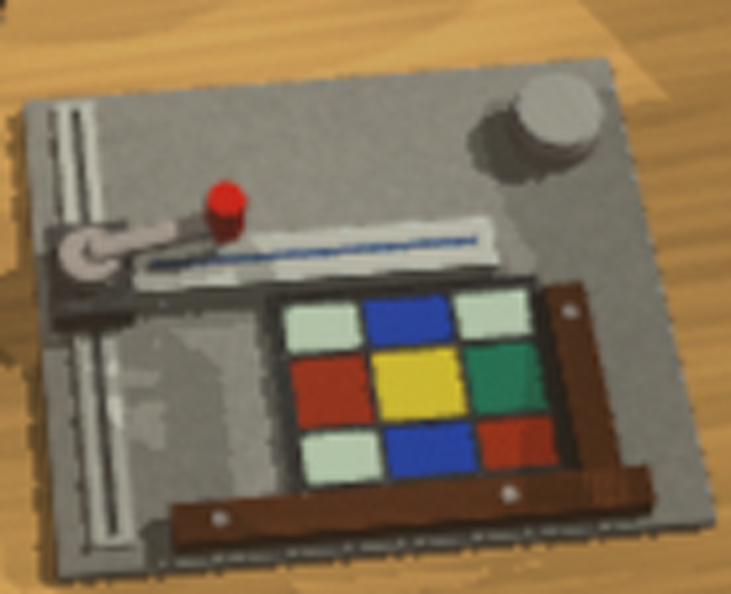

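The crop shows the lever lying over the bar with its red grip at (227,205), the panel still against both fences, the bar snug, and the tin where it was. I'm handing the job in.

```bash
python3 -c "from station import arm;print(arm.job_done())"
```

```text
the job is handed in; nothing more can be done
None
```

The panel is flush against the left and far fences, the bar is snug against its near edge, and the lever is locked past its detent; the job was handed in at about 26 s, and I saw no bystander disturbed.

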